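# Hang the matching gear guard on the lathe's hinge pins

## Task

The worn-out gear guard of the lathe lies flat on the bench as a sample. Take from the rack the guard of the same outline and hang it on the lathe: lower both knuckles onto the two hinge pins until it sits fully home, hanging upright, and let go (it may stand open at any angle). Leave the other guard in the rack and do not disturb the spray can, the tin or the brush.

Things in the scene. Friction and masses are not known exactly. Their poses are not given: they have to be found in the camera images.
- guard_a: grey sheet-metal guard with two dark knuckles, loose, 0.25 to 0.5 kg, upright in a rack slot; outer top corner cut off on a slant (48 mm along, 45 down). Origin: on the knuckle axis, level with the panel's lower edge; z up along that axis, y from knuckles to the free end, x across the 10 mm thickness. Panel: x -5..5, y 14..158, z 0..140 mm; straight top edge y 14..110 mm
- guard_a_top (a point): guard_a: point on its top edge, at y 60, z 140 mm of the guard, a good place to pinch from above across the 10 mm thickness; axes as the guard's
- guard_a_knuckle (a point): guard_a: centre of the lower mouth of its lower knuckle (guard z 20 mm); the upper knuckle's lower mouth is 75 mm above. Each knuckle is a 22 x 25 x 20 mm (x, y, z) block, x -11..11, y -11..14 mm, with an upright through hole of 10.5 mm diameter on the axis, hole mouths chamfered 1 mm
- guard_b: the other guard: same size, knuckles, material, frame, but its outer top corner (y 110..158, z 95..140 mm) is cut out as a square step, so it does not match the sample
- old_guard: the sample: worn-out grey guard lying flat on the bench, fixed, 144 x 140 x 10 mm, knuckles torn off to stubs, outer corner cut on a slant. Origin: on the bench under the middle of the uncut panel
- rack: fixed plywood rack, base 160 x 200 x 15 mm; origin on the bench under its middle. Two slots along its y, at x -50 and 50 mm, 12.5 mm wide, between walls 100 mm long (y -50..50), wall tops 60 mm above the bench. In each stands a guard (guard origin at rack y -85, z 15 mm, axes parallel to the rack's); which is in which slot varies
- lathe: fixed yellow bench lathe; origin on the bench under the nominal axis of its two hinge pins; z up, y out of its gear end, away from the lathe. That end is an upright face at y -30 mm, x -150..30 mm, top 210 mm above the bench. With the guard fully home its knuckles rest on the shoulders and its origin is 45 mm above the bench
- pins (a point): nominal centre of the lower pin's tip, 83 mm above the bench; the upper tip is 75 mm above it. Pins: upright, 8 mm diameter, 18 mm long, tip chamfered 1.5 mm, on shoulders 16 mm wide, 8 thick, reaching out to lathe y 8 mm. Their plate sits in slotted holes: the true common pin axis is fixed up to 10 mm either way off this point along the lathe's x (not y); find it by touch or sight
- spray: bystander: loose spray can, 60 mm diameter, 170 mm tall; origin under its centre
- tin: bystander: loose open tin, 72 mm diameter, 100 mm tall; origin under its centre
- brush: bystander: loose flat brush lying on the bench, origin at its underside
Not all that is in view belongs to the job. Leave any blue look-alike of the guard_a alone.

How it is judged:
At the end, for the whole second after the job is handed in: The guard with the slanted corner hangs on both pins fully home (its origin 41 to 49 mm above the bench, within 14 mm along x and 5 mm along y of the lathe's origin), upright within 0.07 rad and at rest, at any swing angle; the other guard still stands in its slot (moved under 20 mm) (x of guard_a in the frame of lathe between -0.014 and 0.014 m and y of guard_a in the frame of lathe between -0.005 and 0.005 m and z of guard_a in the frame of lathe between 0.041 and 0.049 m and angle between guard_a's own z axis and vertical below 0.07 rad and linear speed of guard_a below 0.03 m/s and distance of guard_b from where it was at the start of the episode below 0.02 m and angle between guard_b's own z axis and vertical below 0.15 rad); the robot touches nothing.
It fails at once if the spray can, the tin or the brush is disturbed (moved over 30 mm) (distance of any of spray, tin, brush from where it was at the start of the episode above 0.03 m).
It fails at once if the guard that does not match is taken out of the rack (distance of guard_b from where it was at the start of the episode above 0.04 m).
It also fails if it takes over 58 s, if anything falls off the work surface, if the arm or the gripper's body presses on something with over 40 N, if the wrist force passes 120 N, or if a joint passes its speed limit or range.

## Robot

A 7-joint arm with a two-finger parallel gripper is mounted at the origin on the work surface. World frame = base frame: x ahead of the robot, y to its left, z up, the work surface at z = 0. Lengths are in m, angles in rad, forces in N, time in s.
With the tool pointing down it reaches from about 0.4 to 0.925 m from the base axis. Payload 5.6 kg.
Tool frame: the origin (TCP) lies midway between the tips of the shut fingers; the grasp point (between the pads) lies 19 mm behind it; z points along the fingers, y is the direction in which the jaws open and shut (so a half turn about z gives the same grasp; the last joint's range is limited). The gripper opens to 85 mm and grips with 20 to 120 N. Pads are 22 mm wide; open, the fingers measure 114 mm over their backs; the gripper's body (76 mm by 85 mm) begins 54 mm behind the grasp point. The pads swing forward as they close: fully open they stand 13 mm farther back than shut.
Start: joints at [1.184, 0.468, -0.012, 1.603, 0.006, 1.071, -0.056], TCP at [0.219, -0.612, 0.231] pointing down, gripper open.
Joint ranges: [-2.53, 2.53], [-0.31, 2.02], [-1.57, 1.55], [0.28, 2.44], [-1.29, 4.43], [0.15, 1.84], [-2.92, 2.92]. Speed limits (rad/s): [2.57, 2.57, 3.14, 3.14, 3.14, 3.14, 3.14].

## Interface

Orientations are given as a unit quaternion [x, y, z, w].
In Python, from bench import env gives the robot as it stands.
- The arm moves only by the tool send_rows, never from a script. Its argument "moves" is a list of rows, each a list of 5 numbers: the opening, from 0 (shut) to 1 (fully open), then the shift along the tool's x, y, z in mm, then the turn about the tool's z in rad. In form: [[claw, dx, dy, dz, twist], ...]. A call has 1 to 5 rows; each row shifts and turns the commanded pose from where the row before left it, along the tool's axes as they then stand; what a row does not reach is not made up. A row lasts 1/12 s, in which the tool goes at most 41.7 mm and 7.16 degrees, less where a joint would pass 70% of its speed; a pose out of reach is approached as far as the arm can. A call is refused whole if a number of a shift passes 41.7 or a number of a turn 0.125, either way. A call with a gripper value outside its range is refused whole. The fingers move at their own pace and stop on an object; the grip force is fixed at half the most. Time passes only in rows, so rows that do not move let the fingers close. It gives the time, the measured TCP pose, the force and the opening at its end, in the units of the state.
- env.sense(): the state, without advancing time (a new reading comes with each control period).
- env.get_image(name): name is "side" or "top" or "wrist"; returns a dict with "pixels" (480x640x3 uint8, blue, green, red), "vfov" (degrees; the focal length in pixels is half the picture's height over the tangent of half this angle, whatever the lens; pixels are square), "cx", "cy" (the principal point, pixels), "R" (3x3) and "t" (3): a world point X has camera coordinates R X + t. Camera axes: x right, y down, z forward; pixel columns grow to the right and rows downward; lengths in m; the calibration is good to about 2 mm. A picture is of the moment at which its call begins. There is no depth.
- env.job_done(): hands the job in, once; it reports no verdict.
The state is a dict: "t": time; "joints": joint angles; "joint_velocities": joint speeds; "effort": joint torques, N m; "tcp_pos": TCP position; "tcp_rot": TCP orientation; "ft_force": force on the tool from outside, world axes, zero at the start; "torque": the same for the moment, N m; "width": finger opening in m.
Only numpy, scipy, OpenCV 4.12 (cv2) and the standard library are available. Lean on these libraries where they do the work, as an engineer would, in place of code of your own. Each camera call takes 0.05 s, during which the arm holds its last target. There are 200 camera calls.

## Working session

There is one attempt and no reset: what is moved stays moved. The work goes in short steps, Python scripts to look and compute and a tool call to move; the robot and the scene stay as the last step left them, time stands still between calls to the robot, and variables do not carry over. Pictures are saved under pics/ and viewed, about 8 in all and at most 12, crops included, and the job is handed in when it is done.

Besides the shell and the picture viewer there is one more tool, called after "Emit:" by a JSON object that holds its "method" and its "body", one argument or row to a line. send_rows: Moves the arm, as the interface text tells. Its arguments: {"type":"object","properties":{"moves":{"type":"array"}},"required":["moves"]}

```bash
mkdir -p pics; ls
cat > h.py <<'E'
import numpy as np, cv2
from bench import env
def cam(n):
    d=env.get_image(n); d['f']=240/np.tan(np.radians(d['vfov'])/2); d['R']=np.array(d['R']);d['t']=np.array(d['t']); return d
def proj(d,X):
    c=np.atleast_2d(X)@d['R'].T+d['t']; return c[:,:2]/c[:,2:]*d['f']+[d['cx'],d['cy']]
def ray(d,p):
    v=np.array([(p[0]-d['cx'])/d['f'],(p[1]-d['cy'])/d['f'],1])@d['R']; return -d['R'].T@d['t'],v
def onz(d,p,z):
    o,v=ray(d,p); return o+v*(z-o[2])/v[2]
E
python3 - <<'E'
from h import *
for n in ['side','top','wrist']:
    d=cam(n); cv2.imwrite(f'pics/{n}0.png',d['pixels']); print(n,d['vfov'],d['cx'],d['cy'],d['R'].round(3).tolist(),(-d['R'].T@d['t']).round(3))
s=env.sense(); print({k:np.round(s[k],3) for k in s})
E
```

```text
pics
side 44.0051269446962 316.53485232865035 246.64429418543293 [[-0.973, -0.231, -0.008], [-0.109, 0.491, -0.864], [0.203, -0.84, -0.503]] [0.353 1.22  0.769]
top 57.74980872986127 319.8828126842534 236.1999005242763 [[0.008, -1.0, -0.016], [-0.999, -0.008, -0.044], [0.044, 0.016, -0.999]] [0.546 0.168 0.844]
wrist 69.1271741586989 319.69443508446363 241.46081000665242 [[0.338, -0.941, -0.001], [-0.909, -0.326, 0.26], [-0.245, -0.087, -0.966]] [ 0.281 -0.589  0.373]
{'t': np.float64(0.15), 'joints': array([ 1.184,  0.468, -0.012,  1.603,  0.006,  1.071, -0.056]), 'joint_velocities': array([ 0.001, -0.002,  0.001, -0.002,  0.   , -0.   , -0.   ]), 'effort': array([ 1.0000e-03, -5.3279e+01,  2.1000e-02, -2.5155e+01,  1.1000e-02,
        6.0000e-03,  0.0000e+00]), 'tcp_pos': array([ 0.219, -0.612,  0.231]), 'tcp_rot': array([ 0.985,  0.171, -0.   , -0.001]), 'ft_force': array([-0.161,  0.151, -0.635]), 'torque': array([0.022, 0.032, 0.028]), 'width': np.float64(0.085)}
```

View pics/side0.png

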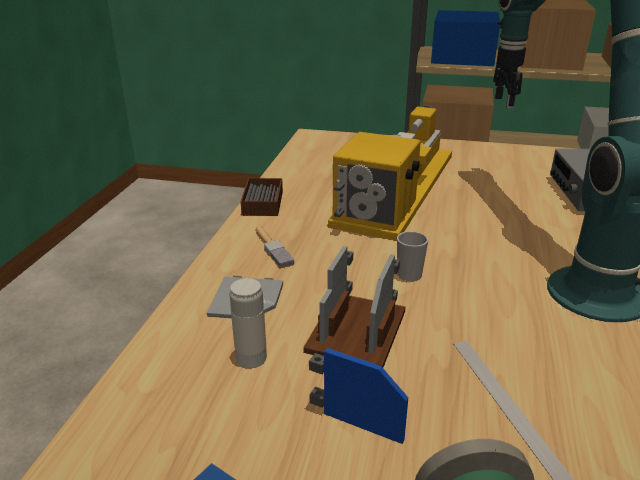

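View pics/top0.png

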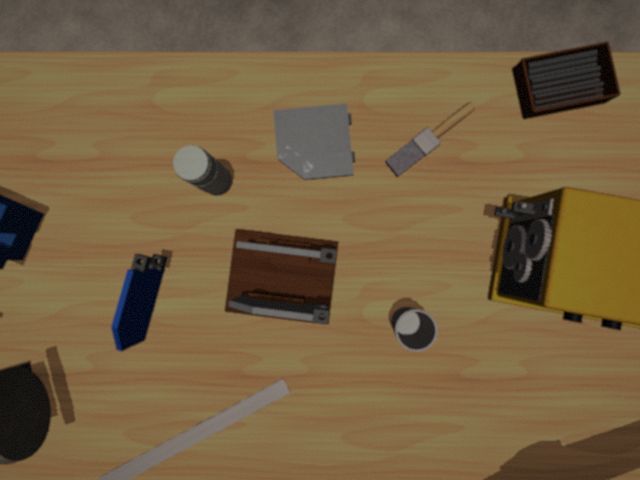

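Side view: the sample (245,297) has a slanted corner. The candidates are the left rack guard (335,295), which looks stepped, the right rack guard (383,305), which looks slanted, and the blue look-alike (365,395), which I leave alone. I'll confirm with a crop and include the pins in it.

Run:
```python
import cv2,numpy as np
s=cv2.imread('pics/side0.png');t=cv2.imread('pics/top0.png')
f=lambda im,x,y,w,h,k:cv2.resize(im[y:y+h,x:x+w],None,fx=k,fy=k,interpolation=cv2.INTER_CUBIC)
a=f(s,300,240,120,130,3.3333)  #400x433
b=f(s,310,130,120,105,3.3333)
c=f(t,220,220,125,110,3.2); d=f(t,470,180,125,110,3.2)
L=np.zeros((433,800,3),np.uint8);L[:a.shape[0],:a.shape[1]]=a;L[:b.shape[0],400:400+b.shape[1]]=b
cv2.imwrite('pics/c1.png',L)
cv2.imwrite('pics/c2.png',np.hstack([c,d]))
```

```text
(no output)
```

View pics/c1.png

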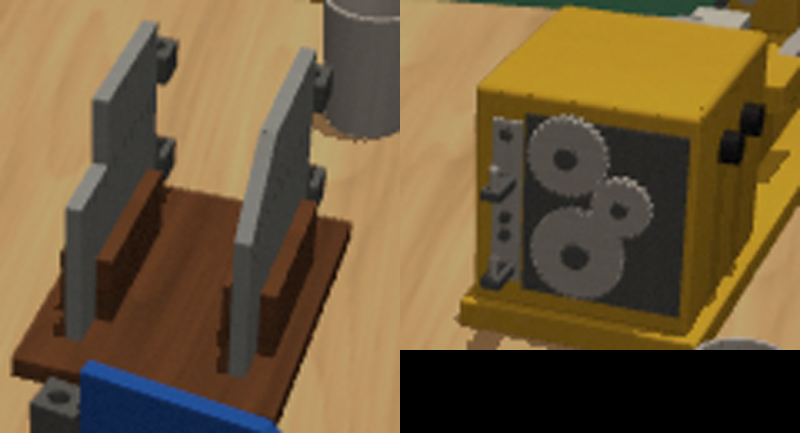

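View pics/c2.png

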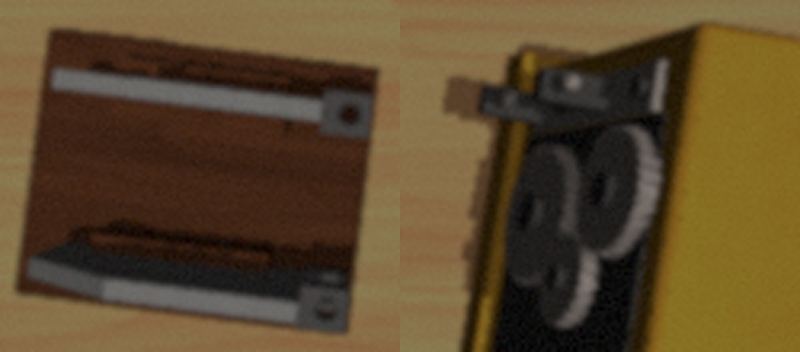

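Run:
```python
from h import *
d=cam('top'); s=cam('side'); q=lambda x,y:(220+x/3.2,220+y/3.2); r=lambda x,y:(470+(x-400)/3.2,180+y/3.2)
a=onz(d,q(103,291),.155); b=onz(d,q(300,317),.155); print('a edge',a,b,'yaw off +y',np.arctan2(-(b-a)[0],-(b-a)[1])*-1, np.linalg.norm(a-b))
print('a hole z.13',onz(d,q(325,309),.130))
a=onz(d,q(52,79),.155); b=onz(d,q(322,107),.155); print('b edge',a,b,np.linalg.norm(a-b)); print('b hole',onz(d,q(348,113),.13))
print('rack corners z.015',[onz(d,q(*p),.015).round(4) for p in [(50,30),(378,72),(350,330),(17,292)]])
a=onz(d,r(705,25),.21); b=onz(d,r(641,345),.21); print('lathe top edge',a,b,np.linalg.norm(a-b))
print('pin tip',onz(d,r(573,82),.158),onz(d,r(508,95),.083))
print('side proj of that',proj(s,[onz(d,r(573,82),.158),onz(d,r(508,95),.083)]))
for n,x,y,w,h in [('t',490,185,70,50)]:
    u=cv2.resize(d['pixels'][y:y+h,x:x+w],None,fx=8,fy=8,interpolation=cv2.INTER_CUBIC)
v=cv2.resize(s['pixels'][155:230,325:365],None,fx=5.333,fy=5.333,interpolation=cv2.INTER_CUBIC)
L=np.zeros((400,560+v.shape[1],3),np.uint8);L[:,:560]=u;L[:v.shape[0],560:]=v[:400]
L=cv2.convertScaleAbs(L,alpha=1.7,beta=10)
cv2.imwrite('pics/c3.png',L);print(L.shape)
```

```text
a edge [0.45758643 0.28502046 0.155     ] [0.44590358 0.18785117 0.155     ] yaw off +y -0.11965754580486401 0.09786910214854481
a hole z.13 [0.446446   0.17588024 0.13      ]
b edge [0.5618041  0.31197174 0.155     ] [0.54902359 0.17789365 0.155     ] 0.13468583765564524
b hole [0.54617488 0.16491557 0.13      ]
rack corners z.015 [array([0.5943, 0.3429, 0.015 ]), array([0.5707, 0.1467, 0.015 ]), array([0.4183, 0.1623, 0.015 ]), array([0.4385, 0.3599, 0.015 ])]
lathe top edge [ 0.64688783 -0.17734458  0.21      ] [ 0.50203492 -0.14646527  0.21      ] 0.14810772589260335
pin tip [ 0.62665598 -0.14102502  0.158     ] [ 0.6281447  -0.13960967  0.083     ]
side proj of that [[337.50331582 179.36065019]
 [336.55198081 206.11159199]]
(400, 773, 3)
```

View pics/c3.png

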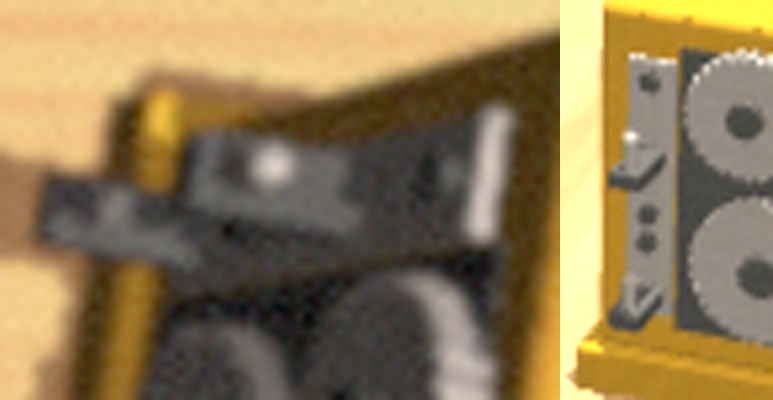

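The crop confirms it: the right guard in the side view, which is the lower one in the top view at (275,310), has the slant and matches the sample. The other has the square step. The upper pin tip shows at (523.6,205.2) in top and (338.3,180.5) in side. The two views agree at about (0.627,-0.141), roughly +3 mm along the lathe's x. Next I rise and twist.

Emit:
{"method": "send_rows", "body": {
  "moves": [
    [1, 0, 0, -30, -0.1236],
    [1, 0, 0, -30, -0.1236],
    [1, 0, 0, -30, -0.1236],
    [1, 0, 0, 0, -0.1236],
    [1, 0, 0, 0, -0.1236]
  ]
}}

```text
t: 0.67
tcp_pos: [0.2195, -0.613, 0.324]
tcp_rot: [0.885, 0.465, -0.0, 0.002]
ft_force: [0.7, 0.4, -0.7]
width: 0.0856
```

Emit:
{"method": "send_rows", "body": {
  "moves": [
    [1, 0, 0, 0, -0.1236],
    [1, 0, 0, 0, -0.1236],
    [1, 0, 0, 0, -0.1236],
    [1, 0, 0, 0, -0.1236],
    [1, 0, 0, 0, 0]
  ]
}}

```text
t: 1.08
tcp_pos: [0.2189, -0.6119, 0.3211]
tcp_rot: [0.745, 0.667, 0.0, -0.0]
ft_force: [0.6, 0.8, 0.2]
width: 0.0851
```

Emit:
{"method": "send_rows", "body": {
  "moves": [
    [1, 38, 12, 0, 0],
    [1, 38, 12, 0, 0],
    [1, 38, 12, 0, 0],
    [1, 38, 12, 0, 0],
    [1, 38, 12, 0, 0]
  ]
}}

```text
t: 1.5
tcp_pos: [0.3008, -0.4283, 0.3213]
tcp_rot: [0.748, 0.664, -0.0, 0.0]
ft_force: [1.6, -0.5, -0.6]
width: 0.0858
```

Emit:
{"method": "send_rows", "body": {
  "moves": [
    [1, 38, 12, 0, 0],
    [1, 38, 12, 0, 0],
    [1, 38, 12, 0, 0],
    [1, 38, 12, 0, 0],
    [1, 38, 12, 0, 0]
  ]
}}

```text
t: 1.92
tcp_pos: [0.3821, -0.2463, 0.3215]
tcp_rot: [0.748, 0.664, -0.0, 0.0]
ft_force: [0.9, 0.0, 0.0]
width: 0.0858
```

Emit:
{"method": "send_rows", "body": {
  "moves": [
    [1, 38, 12, 0, 0],
    [1, 38, 12, 0, 0],
    [1, 38, 12, 0, 0],
    [1, 38, 12, 0, 0],
    [1, 0, 0, 0, 0]
  ]
}}

```text
t: 2.33
tcp_pos: [0.4492, -0.0947, 0.322]
tcp_rot: [0.744, 0.668, 0.002, -0.0]
ft_force: [0.4, 0.3, 0.2]
width: 0.0854
```

Emit:
{"method": "send_rows", "body": {
  "moves": [
    [1, 37.3, -3.6, 0, 0],
    [1, 37.3, -3.6, 0, 0],
    [1, 37.3, -3.6, 0, 0],
    [1, 37.3, -3.6, 0, 0],
    [1, 37.3, -3.6, 0, 0]
  ]
}}

```text
t: 2.75
tcp_pos: [0.45, 0.086, 0.3215]
tcp_rot: [0.748, 0.664, 0.0, 0.0]
ft_force: [0.3, 0.1, 0.8]
width: 0.0855
```

Emit:
{"method": "send_rows", "body": {
  "moves": [
    [1, 37.3, -3.6, 0, 0],
    [1, 37.3, -3.6, 0, 0],
    [1, 37.3, -3.6, 0, 0],
    [1, 37.3, -3.6, 0, 0],
    [1, 0, 0, 0, 0]
  ]
}}

```text
t: 3.17
tcp_pos: [0.451, 0.2423, 0.3218]
tcp_rot: [0.744, 0.668, 0.002, -0.002]
ft_force: [-0.7, -0.8, 0.5]
width: 0.0855
```

Run:
```python
from h import *
d=cam('wrist'); s=env.sense(); q=s['tcp_rot']; print(s['tcp_pos'],2*np.arctan2(q[1],q[0]))
im=d['pixels'].copy()
yr=np.array([.115,.993,0]); o=np.array([.446,.175,.155])
for k in (14,60,110): 
    p=proj(d,o+yr*k/1e3)[0]; print(k,p); cv2.circle(im,tuple(int(v) for v in p),3,(0,0,255),1)
cv2.imwrite('pics/w1.png',im); cv2.imwrite('pics/w1raw.png',d['pixels'])
```

```text
[0.45168213 0.23864172 0.3213087 ] 1.4608479439556696
14 [322.16258778 279.08406739]
60 [322.67902836 231.72227668]
110 [323.28560226 176.09452767]
```

View pics/w1.png

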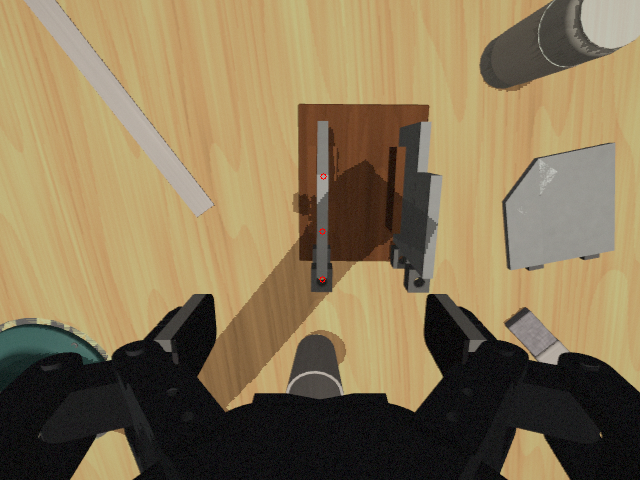

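Wrist view: guard_a's top edge runs along column 322.5 under my predicted marks, with the knuckle hole at (322,280). Guard_b stands at (420,210) with its step. The position agrees, so I descend and grasp.

Emit:
{"method": "send_rows", "body": {
  "moves": [
    [1, 2, 1.5, 35, 0],
    [1, 0, 0, 35, 0],
    [1, 0, 0, 35, 0],
    [1, 0, 0, 30, 0],
    [1, 0, 0, 0, 0]
  ]
}}

```text
t: 3.63
tcp_pos: [0.452, 0.2323, 0.1809]
tcp_rot: [0.748, 0.664, -0.005, -0.001]
ft_force: [-0.6, -0.0, -0.6]
width: 0.0853
```

Emit:
{"method": "send_rows", "body": {
  "moves": [
    [1, 0, 0, 25, 0],
    [1, 0, 0, 20, 0],
    [1, 0, 0, 17, 0],
    [1, 0, 0, 0, 0],
    [1, 0, 0, 0, 0]
  ]
}}

```text
t: 4.05
tcp_pos: [0.4555, 0.2357, 0.1252]
tcp_rot: [0.747, 0.665, -0.0, 0.0]
ft_force: [0.3, 0.3, 1.0]
width: 0.0859
```

Emit:
{"method": "send_rows", "body": {
  "moves": [
    [0, 0, 0, 0, 0],
    [0, 0, 0, 0, 0],
    [0, 0, 0, 0, 0],
    [0, 0, 0, 0, 0],
    [0, 0, 0, 0, 0]
  ]
}}

```text
t: 4.47
tcp_pos: [0.4551, 0.2364, 0.1248]
tcp_rot: [0.747, 0.665, 0.0, 0.0]
ft_force: [1.1, 0.4, 0.1]
width: 0.0256
```

Emit:
{"method": "send_rows", "body": {
  "moves": [
    [0, 0, 0, 0, 0],
    [0, 0, 0, 0, 0],
    [0, 0, 0, 0, 0],
    [0, 0, 0, 0, 0],
    [0, 0, 0, 0, 0]
  ]
}}

```text
t: 4.88
tcp_pos: [0.4542, 0.2364, 0.1246]
tcp_rot: [0.746, 0.666, -0.0, -0.0]
ft_force: [-2.7, -0.6, 5.3]
width: 0.0088
```

Emit:
{"method": "send_rows", "body": {
  "moves": [
    [0, 0, 0, 0, 0],
    [0, 0, 0, -10, 0],
    [0, 0, 0, -15, 0],
    [0, 0, 0, -20, 0],
    [0, 0, 0, -20, 0]
  ]
}}

```text
t: 5.3
tcp_pos: [0.4541, 0.236, 0.1897]
tcp_rot: [0.746, 0.666, -0.001, -0.0]
ft_force: [-0.1, 0.9, -2.6]
width: 0.0093
```

Emit:
{"method": "send_rows", "body": {
  "moves": [
    [0, 0, 0, -20, 0],
    [0, 0, 0, -20, 0],
    [0, 0, 0, -20, 0],
    [0, 0, 0, 0, 0],
    [0, 0, 0, 0, 0]
  ]
}}

```text
t: 5.72
tcp_pos: [0.455, 0.2362, 0.2497]
tcp_rot: [0.747, 0.665, 0.001, 0.001]
ft_force: [0.1, -0.1, -4.5]
width: 0.0094
```

Run:
```python
from h import *
d=cam('top');s=cam('side');w=cam('wrist');st=env.sense(); print(st['tcp_pos'],st['tcp_rot'],st['width'],st['ft_force'])
S=s['pixels'][180:400,280:460]; T=d['pixels'][180:360,200:400]
L=np.zeros((600,800,3),np.uint8)
a=cv2.resize(S,None,fx=2.2,fy=2.2);L[:a.shape[0],:a.shape[1]]=a
b=cv2.resize(T,None,fx=2,fy=2);L[:b.shape[0],400:400+b.shape[1]]=b
cv2.imwrite('pics/l1.png',L[:490])
for n,x in(('top',d),('side',s),('wrist',w)): cv2.imwrite(f'pics/{n}1.png',x['pixels'])
```

```text
[0.45394582 0.23555585 0.24779729] [ 7.46486963e-01  6.65398545e-01 -1.36118240e-03 -3.70936727e-04] 0.008912270152120361 [ 0.33179511 -0.77931917 -3.52221496]
```

View pics/l1.png

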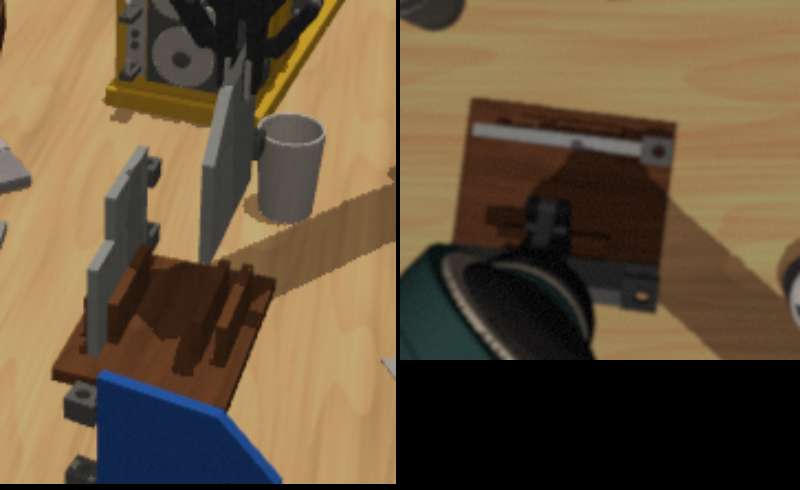

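Run:
```python
from h import *
d=cam('top')
g=cv2.imread('pics/top1.png');p=g[315:340,305:340].max(2)
print(onz(d,(321,327.5),.253), np.array([.4541,.2359])+[-.0083,-.0612])
print(p[5:22,8:26])
```

```text
[0.4489734  0.17517509 0.253     ] [0.4458 0.1747]
[[ 39  38  37  37  37  39  40  39  36  36  35  36  31  29  31  29  55  79]
 [ 36  40  42  42  37  41  32  43  42  39  39  38  37  38  38  41  58  81]
 [ 42  40  40  39  39  39  41  40  39  39  36  42  42  39  35  44  62  83]
 [ 38  38  39  39  43  37  32  35  39  38  39  38  38  41  39  45  68  86]
 [ 42  44  40  38  37  35  30  42  36  39  35  39  38  36  36  49  70  89]
 [ 40  37  41  39  40  46  53  51  46  41  39  36  34  38  38  49  71  88]
 [ 43  43  42  38  51  74  88  85  77  67  56  39  35  36  42  48  75  89]
 [ 41  38  34  41  57  94 119 122 115 105  83  54  37  40  41  55  72  87]
 [ 41  35  38  35  51  86 114 124 128 116  95  61  41  39  39  54  75  88]
 [ 38  42  37  31  31  54  78  93  97  90  68  48  37  38  41  63  79  89]
 [ 38  40  39  36  34  25  40  45  51  46  39  31  39  36  45  64  82  89]
 [ 39  40  41  35  37  33  28  26  21  26  30  35  33  38  53  80  97 101]
 [ 35  39  39  37  38  39  37  31  39  36  37  39  43  42  63  99 121 122]
 [ 43  43  40  44  38  35  37  41  34  39  38  42  38  43  64 110 139 147]
 [ 74  70  65  62  59  55  51  48  45  40  39  40  35  37  69 119 146 156]
 [118 116 112 108 105  95  87  80  74  70  65  62  55  57  78 123 151 157]
 [149 150 148 148 139 135 128 123 117 117 110 110 101  95 102 132 153 159]]
```

The guard is held and lifted cleanly, and guard_b and the tin are undisturbed. It goes to a standoff 80 mm out from the pins, then down to a height between the shoulders, then slides in.

Emit:
{"method": "send_rows", "body": {
  "moves": [
    [0, -15, 15, 0, 0],
    [0, -24.8, 25.1, 0, 0],
    [0, -24.8, 25.1, 0, 0],
    [0, -24.8, 25.1, 0, 0],
    [0, -24.8, 25.1, 0, 0]
  ]
}}

```text
t: 6.33
tcp_pos: [0.5516, 0.1114, 0.2468]
tcp_rot: [0.745, 0.667, -0.004, -0.006]
ft_force: [-19.4, 16.0, -6.7]
width: 0.0092
```

Emit:
{"method": "send_rows", "body": {
  "moves": [
    [0, -24.8, 25.1, 0, 0],
    [0, -24.8, 25.1, 0, 0],
    [0, -24.8, 25.1, 0, 0],
    [0, -24.7, 25, 0, 0],
    [0, 0, 0, 0, 0]
  ]
}}

```text
t: 6.75
tcp_pos: [0.648, -0.0095, 0.2463]
tcp_rot: [0.75, 0.662, -0.002, 0.001]
ft_force: [0.4, -2.8, -3.5]
width: 0.0084
```

Emit:
{"method": "send_rows", "body": {
  "moves": [
    [0, 0, 0, 20, 0],
    [0, 0, 0, 20, 0],
    [0, 0, 0, 20, 0],
    [0, 0, 0, 0, 0],
    [0, 0, 0, 0, 0]
  ]
}}

```text
t: 7.17
tcp_pos: [0.6435, -0.0002, 0.1873]
tcp_rot: [0.746, 0.666, -0.001, -0.002]
ft_force: [0.6, -0.1, -3.3]
width: 0.0082
```

Run:
```python
from h import *
P=[]
d=cam('top');s=cam('side');w=cam('wrist')
for i in range(1):
    st=env.sense(); print(st['tcp_pos'],st['tcp_rot'],st['ft_force'])
S=s['pixels'][140:290,270:430]; T=d['pixels'][170:290,430:560]
L=np.zeros((600,800,3),np.uint8)
a=cv2.resize(S,None,fx=2.5,fy=2.5,interpolation=2);L[:a.shape[0],:a.shape[1]]=a
b=cv2.resize(T,None,fx=3,fy=3,interpolation=2);L[:b.shape[0],400:400+b.shape[1]]=b
cv2.imwrite('pics/l2.png',L[:380])
for n,x in(('top',d),('side',s),('wrist',w)): cv2.imwrite(f'pics/{n}2.png',x['pixels'])
```

```text
[6.45437374e-01 1.54149938e-04 1.90499489e-01] [7.46392034e-01 6.65505809e-01 8.00755867e-04 5.56084862e-04] [-0.1474686  -0.65757525 -3.85869365]
```

View pics/l2.png

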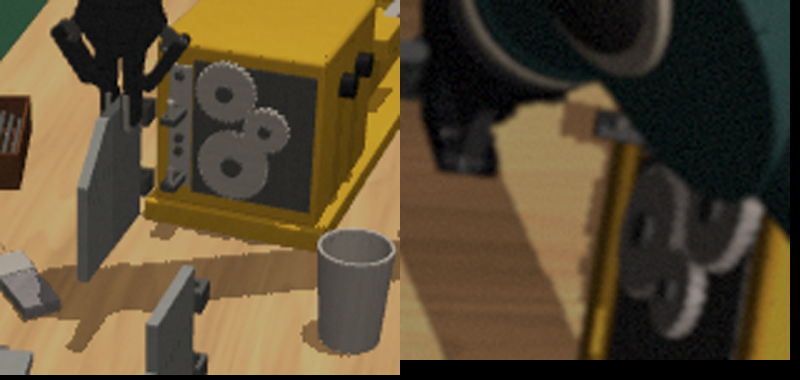

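Run:
```python
from h import *
s=cam('side'); yr=np.array([.1147,.9934,0]); xr=np.array([.9934,-.1147,0]); o=np.array([.6361,-.061,.0795])
G=lambda x,y,z:o+xr*x/1e3+yr*y/1e3+np.array([0,0,z/1e3])
im=cv2.resize(s['pixels'][140:270,285:365],None,fx=6,fy=6,interpolation=2)[:600]
for a in [(5,158,0),(5,158,95),(5,110,140),(-5,158,0),(-5,158,95),(-5,110,140),(-5,14,0),(-11,-11,20),(-11,-11,40),(-11,-11,95),(-11,-11,115),(-11,14,115)]:
    p=proj(s,G(*a))[0]; u=((p-[285,140]+.5)*6).round().astype(int); cv2.circle(im,tuple(int(v) for v in u),3,(0,0,255),1)
for a in [(.6266,-.1413,.158),(.6266,-.1413,.083)]:
    p=proj(s,a)[0]; u=((p-[285,140]+.5)*6).round().astype(int); cv2.circle(im,tuple(int(v) for v in u),3,(255,0,255),1)
cv2.imwrite('pics/l3.png',im)
```

```text
(no output)
```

View pics/l3.png

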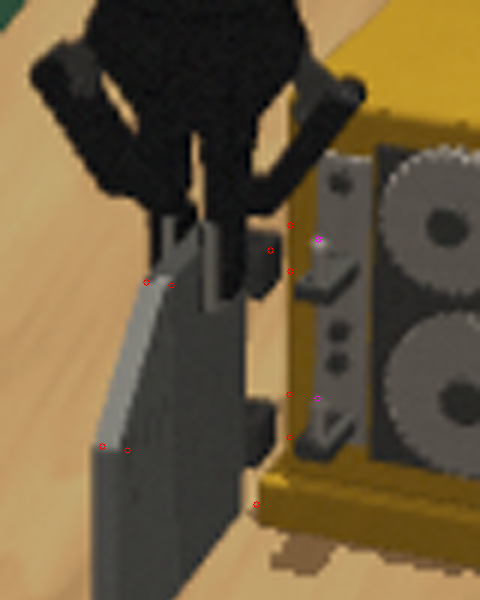

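The view shows the guard slightly left of and lower at the knuckles than predicted. It may have pitched in the grip, so I'll measure the silhouette numerically.

Run:
```python
import cv2,numpy as np
im=cv2.imread('pics/side2.png').astype(int)
sat=im.max(2)-im.min(2)
for r in range(174,262,2):
    row=sat[r,295:345]<38; 
    # runs
    e=np.flatnonzero(np.diff(np.r_[0,row.astype(int),0])); g=im[r].mean(1)
    print(r,[(int(a+295),int(b+294)) for a,b in zip(e[::2],e[1::2]) if b-a>2], end=' ; ')
    print(' '.join(str(int(v)) for v in g[299:334]))
```

```text
174 [(309, 316), (319, 331), (338, 344)] ; 150 150 151 150 147 145 143 144 142 89 26 20 19 16 24 18 16 16 75 125 35 19 14 20 19 16 20 22 23 23 15 20 17 56 60
176 [(310, 317), (319, 326), (338, 344)] ; 150 150 150 150 149 149 150 150 150 152 121 33 21 21 36 18 15 14 12 117 69 22 21 19 17 18 18 19 82 51 22 77 128 119 67
178 [(310, 326), (338, 344)] ; 150 149 150 150 148 150 150 150 151 149 147 41 22 65 80 43 16 16 43 50 80 82 49 21 18 20 19 22 107 125 126 128 138 123 65
180 [(310, 331), (337, 344)] ; 151 150 149 148 149 151 150 150 148 147 147 38 23 63 80 37 29 75 79 50 78 79 59 21 24 19 23 24 40 41 46 48 40 68 62
182 [(310, 331), (337, 344)] ; 148 147 149 151 151 150 149 147 147 146 145 40 21 65 80 77 77 79 80 53 79 78 58 21 19 20 16 27 44 47 45 32 30 67 63
184 [(310, 331), (337, 344)] ; 147 148 151 150 150 149 148 147 147 146 143 61 47 76 80 79 80 68 57 45 67 79 60 21 26 20 16 21 40 42 32 31 33 67 64
186 [(310, 331), (335, 344)] ; 149 150 150 149 148 147 146 146 145 143 132 80 79 79 80 69 57 52 53 45 65 78 58 21 21 19 21 23 39 38 33 31 33 69 63
188 [(309, 330), (334, 344)] ; 149 150 
[... 4460 characters left out ...]
0 89 88 88 89 91 94 96 97 95 96 93 88 88 87 87 88 88 88 89 93 95 97
252 [(302, 305), (339, 344)] ; 88 87 82 74 73 70 73 90 91 92 91 89 90 89 87 88 91 94 97 97 97 96 94 89 87 86 88 90 88 90 92 91 92 92 96
254 [(338, 344)] ; 85 87 88 90 93 93 91 91 91 93 89 89 86 88 90 91 93 96 97 97 96 92 89 88 86 87 88 88 89 91 93 93 92 91 96
256 [(337, 344)] ; 88 90 90 92 91 91 91 91 93 91 88 88 88 89 90 92 94 96 97 96 93 91 88 86 88 88 90 91 90 93 92 90 90 92 95
258 [(335, 344)] ; 89 93 94 93 91 90 91 91 91 91 88 86 88 88 93 96 96 97 94 94 91 88 86 87 89 88 91 91 94 92 91 90 91 92 93
260 [(334, 344)] ; 93 93 95 90 92 94 93 90 89 89 88 86 89 90 96 94 95 95 93 92 89 86 87 87 87 91 91 92 94 93 90 91 89 88 101
```

Run:
```python
from h import *
from scipy.optimize import least_squares
from scipy.spatial.transform import Rotation as Ro
s=cam('side')
P=np.array([(5,158,95),(-5,158,95),(5,158,0),(-5,158,0),(-5,14,0),(-5,110,140),(5,110,140),(-11,-11,40),(-11,-11,20),(-11,-11,115),(-11,-11,95)])/1e3
p=np.array([(300.4,215.2),(304.8,215.4),(300.5,251.9),(304.9,252.5),(325.9,225),(311.9,189),(307.9,187.8),(331.5,207.5),(331.5,215),(331.5,179),(331.5,187)])
o=np.array([.6361,-.061,.0795]); R0=Ro.from_matrix(np.array([[.9934,.1147,0],[-.1147,.9934,0],[0,0,1]]))
print((p-proj(s,P@R0.as_matrix().T+o)).round(1).tolist())
def f(v):
    X=P@(R0*Ro.from_rotvec(v[3:])).as_matrix().T+o+v[:3]
    return np.r_[(proj(s,X)-p).ravel()/.4, v[:3]/.004, v[3:]/.04]
r=least_squares(f,np.zeros(6),loss='soft_l1'); J=np.linalg.inv(r.jac.T@r.jac)
print(r.x.round(4),np.sqrt(np.diag(J)).round(4)); print((f(r.x)[:22]*.4).reshape(-1,2).round(1).tolist())
```

```text
[[-1.1, 1.4], [-0.9, 0.9], [-1.8, 1.0], [-1.5, 0.8], [-1.2, 1.4], [-1.1, 1.9], [-0.9, 1.3], [-1.2, 2.4], [-1.2, 2.6], [-1.4, 1.9], [-1.3, 2.3]]
[ 0.0036 -0.0004 -0.0065  0.0162 -0.0025 -0.0007] [0.001  0.0036 0.0019 0.0055 0.0066 0.0049]
[[-0.1, -0.3], [-0.3, 0.2], [0.3, 0.3], [0.0, 0.4], [-0.2, 0.6], [0.1, -0.6], [-0.1, 0.0], [-0.1, -0.2], [-0.2, -0.5], [0.3, 0.2], [0.2, -0.2]]
```

The fit gives pitch of only about 0.016 rad, but the knuckle axis is about 3–4 mm too far in +x relative to the pin. I'll slide in with that correction and re-measure.

Emit:
{"method": "send_rows", "body": {
  "moves": [
    [0, -10, -3.6, 0, 0],
    [0, -20, 0, 0, 0],
    [0, -20, 0, 0, 0],
    [0, -15, 0, 0, 0],
    [0, -10, 0, 0, 0]
  ]
}}

```text
t: 7.83
tcp_pos: [0.6321, -0.0777, 0.1896]
tcp_rot: [0.747, 0.664, -0.001, 0.001]
ft_force: [-0.2, -0.6, -3.8]
width: 0.0086
```

Emit:
{"method": "send_rows", "body": {
  "moves": [
    [0, -5, 0, 0, 0],
    [0, 0, 0, 0, 0],
    [0, 0, 0, 0, 0],
    [0, 0, 0, 0, 0],
    [0, 0, 0, 0, 0]
  ]
}}

```text
t: 8.25
tcp_pos: [0.632, -0.0777, 0.1894]
tcp_rot: [0.746, 0.666, 0.0, -0.0]
ft_force: [-0.2, 0.5, -3.3]
width: 0.0085
```

Run:
```python
from h import *
s=cam('side');w=cam('wrist');d=cam('top'); st=env.sense(); print(st['tcp_pos'],st['tcp_rot'],st['ft_force'])
for n,x in(('top',d),('side',s),('wrist',w)): cv2.imwrite(f'pics/{n}3.png',x['pixels'])
L=np.zeros((560,800,3),np.uint8)
a=cv2.resize(s['pixels'][160:240,300:360],None,fx=7,fy=7,interpolation=2);L[:560,:420]=a
b=cv2.resize(w['pixels'],None,fx=.59,fy=.59);L[:b.shape[0],422:422+b.shape[1]]=b
c=cv2.resize(d['pixels'][180:250,460:560],None,fx=3.78,fy=3.78,interpolation=2);L[290:290+c.shape[0],422:][:, :c.shape[1]]=c
cv2.imwrite('pics/l4.png',cv2.convertScaleAbs(L,alpha=1.3,beta=5))
```

```text
[ 0.63201192 -0.07844223  0.18927223] [ 7.46038142e-01  6.65903204e-01  9.53526862e-05 -6.79379378e-05] [-0.43540572  0.1227693  -4.01005559]
```

View pics/l4.png

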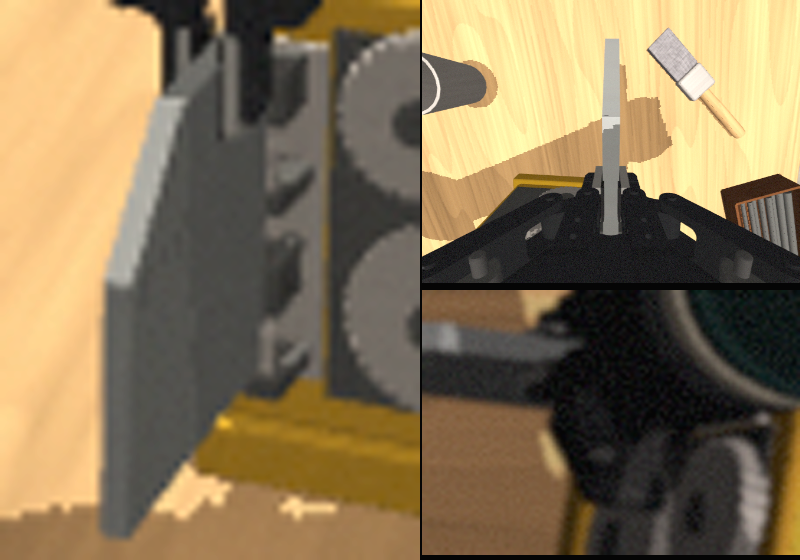

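Lower knuckle at crop (280,270), directly over the lower shoulder and pin at (298,355). All the estimates put the pin within capture. A small trim, then I lower gently while watching the force.

Emit:
{"method": "send_rows", "body": {
  "moves": [
    [0, -2.2, -0.8, 0, 0],
    [0, 0, 0, 4, 0],
    [0, 0, 0, 4, 0],
    [0, 0, 0, 3, 0],
    [0, 0, 0, 0, 0]
  ]
}}

```text
t: 8.82
tcp_pos: [0.6302, -0.0815, 0.1771]
tcp_rot: [0.746, 0.665, -0.001, -0.001]
ft_force: [-0.8, 0.2, -3.8]
width: 0.0086
```

Emit:
{"method": "send_rows", "body": {
  "moves": [
    [0, 0, 0, 2, 0],
    [0, 0, 0, 2, 0],
    [0, 0, 0, 0, 0]
  ]
}}

```text
t: 9.07
tcp_pos: [0.6309, -0.0814, 0.1739]
tcp_rot: [0.746, 0.665, 0.0, -0.0]
ft_force: [0.7, -0.4, -4.9]
width: 0.0082
```

Emit:
{"method": "send_rows", "body": {
  "moves": [
    [0, 0, 0, 2, 0],
    [0, 0, 0, 2, 0],
    [0, 0, 0, 0, 0]
  ]
}}

```text
t: 9.32
tcp_pos: [0.6311, -0.0814, 0.17]
tcp_rot: [0.746, 0.666, 0.0, 0.0]
ft_force: [0.5, 0.1, -4.1]
width: 0.0085
```

Emit:
{"method": "send_rows", "body": {
  "moves": [
    [0, 0, 0, 2, 0],
    [0, 0, 0, 0, 0]
  ]
}}

```text
t: 9.48
tcp_pos: [0.631, -0.0814, 0.1681]
tcp_rot: [0.746, 0.666, 0.0, 0.0]
ft_force: [1.2, -0.6, -4.2]
width: 0.0081
```

Emit:
{"method": "send_rows", "body": {
  "moves": [
    [0, 0, 0, 2, 0],
    [0, 0, 0, 2, 0],
    [0, 0, 0, 0, 0]
  ]
}}

```text
t: 9.73
tcp_pos: [0.6311, -0.0814, 0.164]
tcp_rot: [0.746, 0.666, 0.0, 0.0]
ft_force: [2.1, -1.2, -3.5]
width: 0.0087
```

Emit:
{"method": "send_rows", "body": {
  "moves": [
    [0, 0, 0, 2, 0],
    [0, 0, 0, 0, 0]
  ]
}}

```text
t: 9.9
tcp_pos: [0.6311, -0.0814, 0.1621]
tcp_rot: [0.746, 0.665, 0.0, 0.0]
ft_force: [1.9, 1.1, -3.4]
width: 0.0085
```

Emit:
{"method": "send_rows", "body": {
  "moves": [
    [0, 0, 0.4, 2, 0],
    [0, 0, 0, 2, 0],
    [0, 0, 0, 0, 0]
  ]
}}

```text
t: 10.15
tcp_pos: [0.6312, -0.0814, 0.1579]
tcp_rot: [0.746, 0.666, -0.0, -0.0]
ft_force: [1.4, -0.8, -3.0]
width: 0.0082
```

Emit:
{"method": "send_rows", "body": {
  "moves": [
    [0, 0, 0, 1.5, 0],
    [0, 0, 0, 0, 0]
  ]
}}

```text
t: 10.32
tcp_pos: [0.6315, -0.0813, 0.1575]
tcp_rot: [0.746, 0.665, 0.0, 0.0]
ft_force: [0.3, 0.7, 1.8]
width: 0.0084
```

Emit:
{"method": "send_rows", "body": {
  "moves": [
    [0, 0, 0, 1.5, 0],
    [0, 0, 0, 0, 0]
  ]
}}

```text
t: 10.48
tcp_pos: [0.6318, -0.0811, 0.1571]
tcp_rot: [0.746, 0.665, 0.0, 0.001]
ft_force: [0.1, 1.4, 8.7]
width: 0.0086
```

Vertical force now rises (to 8.7 N) at the height expected for the shoulders, so it is seated. I'll release and rise.

Emit:
{"method": "send_rows", "body": {
  "moves": [
    [0.5, 0, 0, 0, 0],
    [0.5, 0, 0, 0, 0],
    [0.5, 0, 0, 0, 0],
    [0.5, 0, 0, 0, 0],
    [0.5, 0, 0, 0, 0]
  ]
}}

```text
t: 10.9
tcp_pos: [0.6311, -0.0816, 0.1549]
tcp_rot: [0.747, 0.665, -0.0, -0.0]
ft_force: [0.0, -0.0, 0.1]
width: 0.0426
```

Emit:
{"method": "send_rows", "body": {
  "moves": [
    [0.5, 0, 0, -5, 0],
    [0.5, 0, 0, -10, 0],
    [0.5, 0, 0, -20, 0],
    [0.5, 0, 0, -30, 0],
    [0.5, 0, 0, -40, 0]
  ]
}}

```text
t: 11.32
tcp_pos: [0.6298, -0.0815, 0.2598]
tcp_rot: [0.746, 0.666, -0.001, -0.002]
ft_force: [1.2, 0.3, -0.2]
width: 0.0427
```

Emit:
{"method": "send_rows", "body": {
  "moves": [
    [1, 30, -20, -20, 0],
    [1, 30, -20, 0, 0],
    [1, 30, -20, 0, 0],
    [1, 30, -20, 0, 0],
    [1, 0, 0, 0, 0]
  ]
}}

```text
t: 11.73
tcp_pos: [0.5622, 0.0554, 0.2825]
tcp_rot: [0.743, 0.67, 0.001, -0.001]
ft_force: [-0.3, 1.3, 1.2]
width: 0.0854
```

Run:
```python
from h import *
s=cam('side');d=cam('top'); st=env.sense(); print(st['tcp_pos'],st['ft_force'])
L=np.zeros((600,800,3),np.uint8)
a=cv2.resize(s['pixels'][130:280,270:350],None,fx=4,fy=4,interpolation=2);L[:600,:320]=a
b=cv2.resize(d['pixels'],None,fx=.73,fy=.73);L[:b.shape[0],325:325+b.shape[1]]=b
c=cv2.resize(d['pixels'][170:245,440:560],None,fx=3.2,fy=3.2,interpolation=2);L[355:355+c.shape[0],325:325+c.shape[1]]=c
cv2.imwrite('pics/l5.png',cv2.convertScaleAbs(L,alpha=1.3,beta=5));cv2.imwrite('pics/side5.png',s['pixels']);cv2.imwrite('pics/top5.png',d['pixels'])
```

```text
[0.56521021 0.0486654  0.28171514] [ 0.11986025 -0.77375041  0.25388042]
```

View pics/l5.png

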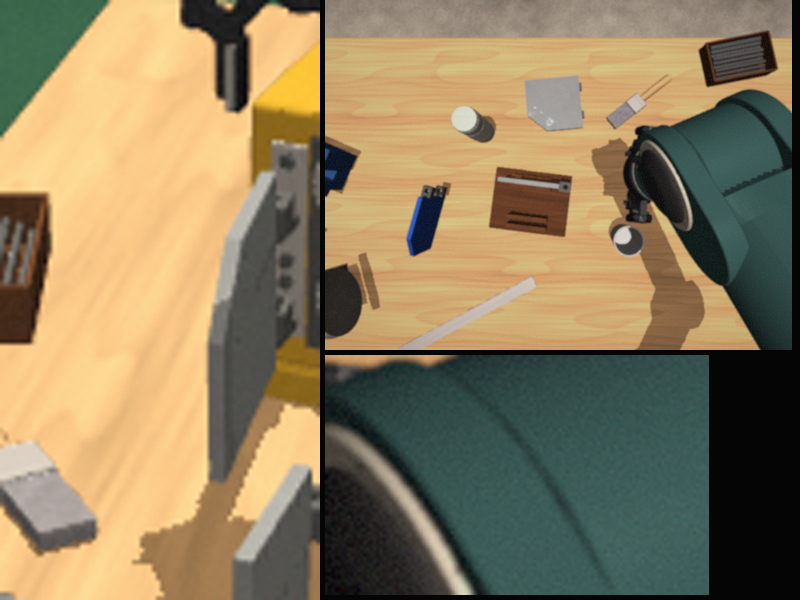

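Run:
```python
from h import *
s=cam('side'); im=s['pixels'].astype(int); sat=im.max(2)-im.min(2)
for r in (200,204,208,212,220,230,240,244,246,248,250,252):
    print(r,[int(c+315) for c in np.flatnonzero(sat[r,315:342]<38)][::1][:1],' '.join(str(int(v)) for v in im[r,318:342].mean(1)))
yr=np.array([.1147,.9934,0]); xr=np.array([.9934,-.1147,0])
for z in (.045,.055):
  o=np.array([.6266,-.1413,z])
  print(z,[proj(s,o+xr*a/1e3+yr*b/1e3+[0,0,c/1e3])[0].round(1).tolist() for a,b,c in [(5,158,95),(-5,158,95),(5,158,0),(-5,158,0),(-5,14,0),(5,110,140)]])
```

```text
200 [325] 142 141 139 141 145 148 135 126 126 125 107 58 57 58 56 57 50 55 55 55 55 52 39 37
204 [324] 139 142 145 148 150 137 88 82 82 83 55 57 57 56 55 56 56 56 56 55 55 53 54 83
208 [323] 143 148 152 153 151 90 84 82 84 61 49 57 55 54 56 57 56 56 55 54 57 60 67 50
212 [323] 150 151 151 150 107 83 84 83 75 54 51 61 56 55 57 57 55 55 55 55 55 40 38 34
220 [322] 147 149 150 133 71 66 68 67 51 52 47 57 55 56 58 58 55 56 56 55 57 73 67 68
230 [322] 148 145 147 150 73 67 66 65 51 50 50 57 56 55 57 56 56 82 89 91 88 90 88 87
240 [322] 150 149 148 149 73 67 65 66 54 50 50 57 63 90 92 94 92 146 152 151 151 152 152 152
244 [322] 148 149 151 153 92 68 67 64 54 49 50 84 86 90 93 95 152 152 152 154 153 152 152 153
246 [322] 148 151 153 155 94 66 65 66 52 49 75 86 87 90 93 153 153 152 153 153 153 152 153 152
248 [322] 151 153 154 154 82 67 67 67 54 75 85 88 88 90 151 154 153 154 153 153 152 153 153 148
250 [324] 153 154 154 152 89 82 77 70 79 86 87 88 88 149 153 153 154 154 153 153 153 152 145 136
252 [339] 154 154 153 96 88 85 85 87 86 88 88 90 143 151 151 153 154 153 154 154 155 143 136 135
0.045 [[314.3, 212.1], [318.4, 212.7], [314.7, 247.1], [318.6, 247.8], [337.3, 221.5], [321.1, 186.4]]
0.055 [[314.3, 208.2], [318.3, 208.8], [314.7, 243.6], [318.6, 244.2], [337.3, 218.1], [321.1, 182.5]]
```

Emit:
{"method": "send_rows", "body": {
  "moves": [
    [1, 0, 0, 0, 0],
    [1, 0, 0, 0, 0],
    [1, 0, 0, 0, 0],
    [1, 0, 0, 0, 0],
    [1, 0, 0, 0, 0]
  ]
}}

```text
t: 12.3
tcp_pos: [0.5657, 0.0464, 0.2801]
tcp_rot: [0.747, 0.665, -0.0, -0.0]
ft_force: [-0.3, -0.4, 0.6]
width: 0.0852
```

Run:
```python
from h import *
s=cam('side'); a=cv2.imread('pics/side5.png'); D=cv2.absdiff(a,s['pixels'])[165:260,315:345].max(2); print('changed px',(D>25).sum())
print(env.job_done())
```

```text
changed px 37
the job is handed in; nothing more can be done
None
```

The guard with the slanted corner, matching the sample, is hanging on both hinge pins. I let go, moved the gripper clear and handed the job in at about 12 s. No verdict came back.

**What I did:** I took guard_a from the rack slot nearer the robot. I slid it in with each knuckle just above its pin and lowered it in 1.5–4 mm steps. It met only about 2 N sideways until the shoulders stopped it at 8.7 N, then I released.

**Last checks:**
- **Height:** the side view puts the guard's origin at roughly 42–45 mm above the bench, against a target of 45 mm. That is within about 1 pixel (2–3 mm).
- **Upright:** its free edge stays on one pixel column over 30 rows, so it is upright.
- **Rest of the scene:** guard_b stands in its slot, and the spray can, tin and brush look unmoved.

**What disagreed or stayed uncertain:**
- **Grip slip:** the guard slipped a few mm in the grip while being carried. The top and side views also differed by 2–3 mm on where the knuckles were. I averaged the two, and the knuckles went on without a search.
- **Swing:** the free end swung about 17 mm towards −x when released; any swing angle is allowed.
- **At rest:** comparing two side pictures about half a second apart, 37 pixels around the guard had changed. That could be noise, the arm's shadow or a slight remaining swing. I handed in without settling which, so "at rest" is likely but not proven.

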